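# Refit the sprung roller in the die feed track

### The arm

A 7-joint arm with a two-finger parallel gripper is mounted at the origin on the work surface. World frame = base frame: x ahead of the robot, y to its left, z up, the work surface at z = 0. Lengths are in mm, angles in rad, forces in N, time in s.
With the tool pointing down it reaches from about 425 to 875 mm from the base axis. Payload 4.7 kg.
Tool frame: the origin (TCP) lies midway between the tips of the shut fingers; the grasp point (between the pads) lies behind it (bot.tcp_to_grasp is the z of the grasp point in the tool frame, in mm); z points along the fingers, y is the line along which they close (so a half turn about z gives the same grasp; the last joint's range is limited). The gripper opens to 85 mm and grips with 20 to 120 N. Pads are 22 mm wide; open, the fingers measure 114 mm over their backs; the gripper's body (76 mm by 85 mm) begins 54 mm behind the grasp point. The pads swing forward as they close: fully open they stand 13 mm farther back than shut.
Start: joints at [-1.113, 0.321, -0.07, 1.45, 0.023, 1.371, -0.057], TCP at [279.122, 587.04, 231.349] pointing down, gripper open.
Joint ranges: [-2.86, 2.86], [-0.3, 2.09], [-1.38, 1.24], [0.06, 2.45], [-1.56, 4.7], [0.09, 2.05], [-2.69, 2.69]. Speed limits (rad/s): [2.57, 2.57, 3.14, 3.14, 3.14, 3.14, 3.14].

### API

Orientations are given as [roll, pitch, yaw] about the fixed x, y, z axes, in that order (R = Rz(yaw) Ry(pitch) Rx(roll)).
In Python, from plant import bot gives the robot as it stands.
- The arm moves only by the tool arm_command, never from a script. Its arguments are lists of equal length, an entry for each row: "linear": the shift along the tool's x, y, z in cm, a list of three; "twist": the turn about the tool's z in rad. In form: {"linear": [[tx, ty, tz], ...], "twist": [twist, ...]}. A call has 1 to 12 rows; each row shifts and turns the commanded pose from where the row before left it, along the tool's axes as they then stand; what a row does not reach is not made up. A row lasts 1/10 s, in which the tool goes at most 50 mm and 8.59 degrees, less where a joint would pass 70% of its speed; a pose out of reach is approached as far as the arm can. A call is refused whole if a number of a shift passes 5 or a number of a turn 0.15, either way. A call with a gripper value outside its range is refused whole. "hand" is the finger opening in cm, from 0 to 8.54, set as the call begins (left out, the last holds). The fingers move at their own pace and stop on an object; "force" is the grip in N (left out, the last holds). Time passes only in rows, so rows that do not move let the fingers close. It gives the time, the measured TCP pose, the force, the opening and the grip force at its end, in the units of the state.
- bot.read_state(): the state, without advancing time (a new reading comes with each control period).
- bot.get_image(name): name is "side" or "top" or "wrist"; returns a dict with "image" (400x640x3 uint8, red, green, blue), "range_z" (400x640 float32, mm along the optical axis (not along the pixel's ray), 0 where there is no reading), "fx", "fy", "cx", "cy" (pixels), "R" (3x3) and "t" (3): a world point X has camera coordinates R X + t. Camera axes: x right, y down, z forward; pixel columns grow to the right and rows downward; lengths in mm; the calibration is good to about 2 mm. The wrist camera is an equidistant fisheye: a pixel r from the principal point sees the ray r / f radians off the axis. A picture is of the moment at which its call begins.
- bot.close_job(): hands the job in; it is judged then, once.
The state is a dict: "time": time; "joint_positions": joint angles; "joint_vel": joint speeds; "effort": joint torques, N m; "eef_pos": TCP position; "orientation": TCP orientation; "force": force on the tool from outside, world axes, zero at the start; "wrist_torque": the same for the moment, N m; "finger_gap": finger opening in mm; "grasp_force": force on a finger pad.
Only numpy, scipy, OpenCV 4.12 (cv2) and the standard library are available. Lean on these libraries where they do the work, as an engineer would, in place of code of your own. Each camera call takes 0.05 s, during which the arm holds its last target. There are 200 camera calls.

### The job

Take the spare roller from the V-blocks and fit it in the empty place of the roller track, so that both its ends sit fully home in the two facing bores of the side rails; with the sprung end in its bore, the roller must be pushed well in against its spring for the plain end to pass inside the other rail and spring out into the bore there. Ease it in by feel and do not force it, because the aluminium rails bruise easily, and leave the die, the collar and the spanner where they are.

Things in the scene. Friction and masses are not known exactly. Their poses are not given: they have to be found in the camera images.
- roller: Spare roller: steel tube 32 mm in diameter, 150 mm long, 0.25 to 0.5 kg. Origin: middle of the tube, on its axis; x runs along the axis towards the sprung end (y, z turn with the tube). It lies level in the V-blocks, axis 45 mm above the bench, about balanced at its origin; the middle 70 mm of tube are free. Held between fingers it can pivot a little if pushed at its ends.
- plain_tip (a point): Centre of the end face of the plain pin, on the axis, 87 mm from the roller's origin (at x = -87 mm). Plain end: a hub 22 mm in diameter stands 2 mm out of the tube, then a fixed pin 10 mm in diameter, 10 mm long, with a 1 mm chamfer.
- shoulder (a point): Centre of the sprung end's shoulder: the step between the plunger's barrel (20 mm in diameter, standing 20 mm out of the tube when free) and its nose. At x = 95 mm when free. The plunger slides up to 18 mm into the tube; its spring takes about 3 N to start, 0.5 N more for each mm, 12 N fully in; then it is solid.
- sprung_tip (a point): Centre of the end face of the sprung nose (10 mm in diameter, 8 mm long, 1 mm chamfer), on the axis, 8 mm beyond the shoulder; at x = 103 mm when free, less by as much as the plunger is pushed in.
- gap: The empty roller place (not a solid thing). Origin: nominal middle of its axle line, 85 mm above the bench, midway between the rails; x along the axle line, from the rail nearer the robot to the farther; y along the track; z up. Fully home, hub and shoulder rest on the two rails' inner faces: pin tip 94 mm, nose tip 92 mm from the origin along x, plunger still in by 4 mm.
- near_face (a point): Nominal mouth of the empty place's bore in the nearer rail: on the rail's inner face, at x = -84 mm from the gap's origin. Bore: 13 mm in diameter, straight through the 10 mm bar. Either end of the roller fits. The true bore is at this height, but up to 6 mm either way along y, since each rail is clamped in slotted holes.
- far_face (a point): The same for the farther rail: inner face at x = +84 mm; its true bore lies up to 6 mm either way along y, independently of the nearer one. The plain pin passes inside a rail only while the shoulder is on the other rail (nose in its bore) and the plunger is in by 14 to 18 mm.
- track: Roller track on the bench, fixed. Origin on the bench under its middle; x across, away from the robot; y along. Two aluminium side rails 260 mm long, 10 mm thick, 168 mm apart inside, 38 mm high: tops 97 mm above the bench, 12 mm above the axle line. Legs at its ends. Three roller places at y = -80, 0, 80 mm, two of them filled.
- idler_a: A roller of the same kind already in the track, fixed: tube 32 mm in diameter, 150 mm long. Origin: on its axle line, midway between the rails; x along the axis.
- idler_b: The other roller already in the track, fixed, same shape as idler_a.
- vblocks: Two dark steel V-blocks on a thin plate, fixed, each 30 mm (x) by 56 mm (y) by 42 mm high, their middles at x = -52 and +52 mm. Origin on the bench, midway between them; x runs along the V.
- die: Bystander: a dark steel stepped die, 44 mm in diameter, 62 mm high, upright. Origin: centre of its underside.
- collar: Bystander: a steel collar, 48 mm in outer diameter, 32 mm high, lying flat. Origin: centre of its underside.
- spanner: Bystander: a spanner 170 mm long lying on the bench. Origin: its middle, on the bench; x along it.
Things that resemble listed ones, but are neither listed nor needed, are in the scene too. Leave any purple or red look-alike of the roller alone.

How it is judged (in metres and radians):
At the end, for the whole second after the job is handed in: The roller lies still and released in the empty place, either way round: pin tip at least 7.5 mm and nose tip at least 5.5 mm beyond the inner faces of the two facing rails, both within 5 mm in height and 10 mm along the track of the nominal axle line; die, collar and spanner within 20 mm (((x of plain_tip in the frame of gap below -0.0915 m and x of sprung_tip in the frame of gap above 0.0895 m) or (x of plain_tip in the frame of gap above 0.0915 m and x of sprung_tip in the frame of gap below -0.0895 m)) and z of plain_tip in the frame of gap between -0.005 and 0.005 m and z of sprung_tip in the frame of gap between -0.005 and 0.005 m and y of plain_tip in the frame of gap between -0.01 and 0.01 m and y of sprung_tip in the frame of gap between -0.01 and 0.01 m and linear speed of roller below 0.02 m/s); the robot touches nothing.
It fails at once if the roller pressed on the track with more than 36 N (contact force between roller and track above 36 N).
It fails at once if the gripper or arm pressed on the track with more than 25 N (contact force between any of the fingers, the arm and track above 25 N).
It fails at once if the die moved by more than 20 mm (distance of die from where it was at the start of the episode above 0.02 m).
It fails at once if the collar moved by more than 20 mm (distance of collar from where it was at the start of the episode above 0.02 m).
It fails at once if the spanner moved by more than 20 mm (distance of spanner from where it was at the start of the episode above 0.02 m).
It also fails if it takes over 67 s, if anything falls off the work surface, if the arm or the gripper's body presses on something with over 40 N, if the wrist force passes 120 N, or if a joint passes its speed limit or range.

## Working session

There is one attempt and no reset: what is moved stays moved. The work goes in short steps, Python scripts to look and compute and a tool call to move; the robot and the scene stay as the last step left them, time stands still between calls to the robot, and variables do not carry over. Pictures are saved under pics/ and viewed, at most 10 in all, crops included, and the job is handed in when it is done.

Besides the shell and the picture viewer there is one more tool, called after "Request:" by a JSON object that holds its "name" and its "arguments", one argument or row to a line. arm_command: Moves the arm, as the interface text tells. Its arguments: {"type":"object","properties":{"linear":{"type":"array","items":{"type":"array","items":{"type":"number"}}},"twist":{"type":"array","items":{"type":"number"}},"hand":{"type":"number"},"force":{"type":"number"}},"required":["linear","twist"]}

```bash
mkdir -p pics; ls
python3 - <<'E'
from plant import bot
import cv2,numpy as np
s=bot.read_state();print({k:np.round(v,3).tolist() for k,v in s.items()},bot.tcp_to_grasp)
for n in ("top","side"):
    d=bot.get_image(n);cv2.imwrite(f"pics/{n}0.png",d["image"][:,:,::-1])
    np.savez(f"{n}0.npz",**d);print(n,d["fx"],d["fy"],d["cx"],d["cy"],np.round(d["R"],3).tolist(),d["t"])
E
```

```text
pics
{'time': 0.0, 'joint_positions': [-1.113, 0.322, -0.07, 1.452, 0.023, 1.371, -0.057], 'joint_vel': [0.0, 0.001, -0.001, -0.001, -0.0, -0.002, -0.003], 'effort': [0.0, -49.358, -0.382, -31.434, 0.013, 0.011, 0.0], 'eef_pos': [278.923, 586.52, 230.236], 'orientation': [-3.14, 0.0, 2.698], 'force': [0.123, -0.468, 0.016], 'wrist_torque': [0.012, 0.006, -0.009], 'grasp_force': 0.0, 'finger_gap': 85.325} -18.700000000000003
top 454.93851557283165 454.93851557283165 318.49143432390014 202.3157813095375 [[0.028, -1.0, -0.0], [-0.997, -0.027, -0.079], [0.079, 0.003, -0.997]] [ -46.76190243  451.22060183 1307.3592119 ]
side 448.12136316333033 448.12136316333033 323.68158607156687 201.55216532860535 [[0.883, -0.47, -0.007], [-0.289, -0.531, -0.796], [0.37, 0.705, -0.605]] [-408.72710432  200.14546943 1010.23098708]
```

View pics/top0.png

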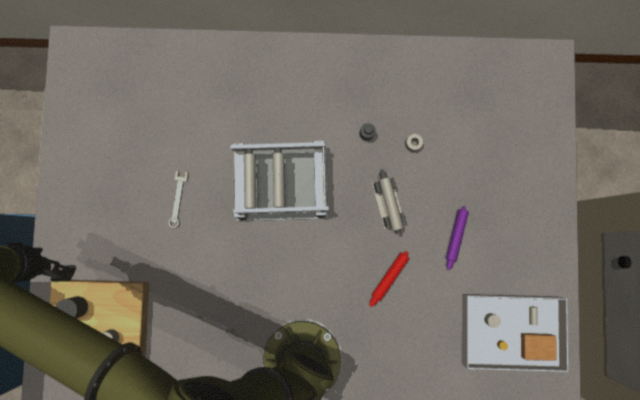

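View pics/side0.png

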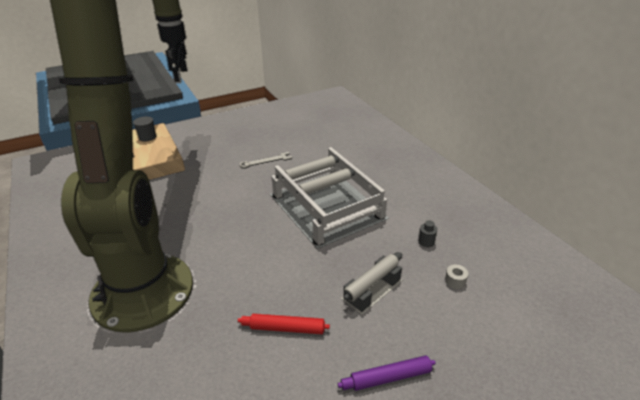

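Candidates for the roller: the steel tube in the V-blocks, top (390,203). Red look-alike at (390,278), purple at (457,238), fixed idlers at (249,180) and (279,180). By the description I choose (390,203). The empty place is at about (308,180), the spanner at (178,200), the die at (368,132) and the collar at (415,142). Next is a close crop to check.

Run:
```python
import cv2,numpy as np
d=np.load("top0.npz");e=np.load("side0.npz")
a=cv2.resize(d["image"][130:245,225:425],None,fx=4,fy=4,interpolation=cv2.INTER_CUBIC)[:, :800]
cv2.imwrite("pics/crop0.png",a[:,:,::-1])
b=cv2.resize(e["image"][140:315,265:415],None,fx=3.4,fy=3.4,interpolation=cv2.INTER_CUBIC)
cv2.imwrite("pics/crop1.png",b[:,:,::-1])
```

```text
(no output)
```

View pics/crop0.png

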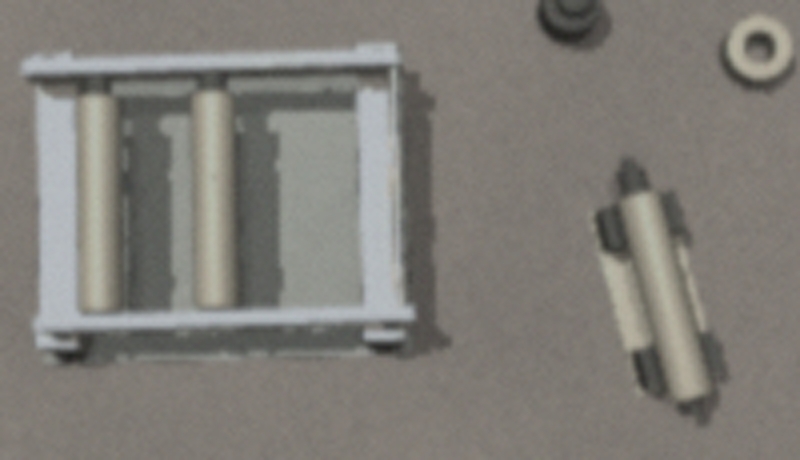

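View pics/crop1.png

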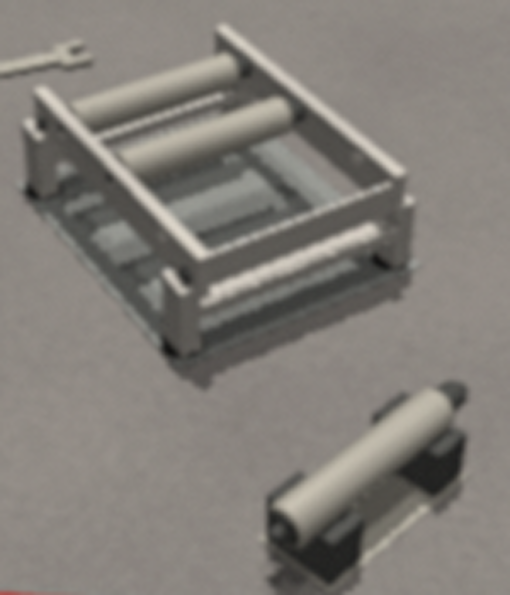

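Crop 0: the roller lies with its long dark sprung end at the far end (crop 632,165) and the short pin near (695,410). The empty place is at the track's right, around crop x 315. The rails are visibly shifted relative to each other: far rail ends at crop x 22/400, near rail at 35/413. Crop 1 agrees, and also shows the crossbar at the track end.

```bash
cat > h.py <<'E'
import numpy as np,cv2
def pts(d):
    v,u=np.mgrid[0:400,0:640].astype(float);z=d["range_z"].astype(float)
    c=np.stack([(u-d["cx"])/d["fx"]*z,(v-d["cy"])/d["fy"]*z,z],-1)
    return (c-d["t"])@d["R"],z>0          # world points (R orthonormal)
def pix(d,X):
    c=np.asarray(X,float)@d["R"].T+d["t"];return np.stack([c[...,0]/c[...,2]*d["fx"]+d["cx"],c[...,1]/c[...,2]*d["fy"]+d["cy"]],-1)
def plane(d,u,v,z):
    r=np.array([(u-d["cx"])/d["fx"],(v-d["cy"])/d["fy"],1.])@d["R"];o=-d["t"]@d["R"];return o+r*(z-o[2])/r[2]
E
python3 - <<'E'
from h import *
for n,tr,ro in (("top",(225,335,135,225),(365,410,160,245)),("side",(265,395,140,250),(340,410,245,310))):
    d=dict(np.load(n+"0.npz"));P,ok=pts(d)
    print(n,"bench z",np.median(P[...,2][340:360,180:220]) if n=="top" else np.median(P[...,2][330:350,300:320]))
    a,b,c,e=ro;Q=P[c:e,a:b].reshape(-1,3);Im=d["image"][c:e,a:b].reshape(-1,3).astype(int)
    m=(Q[:,2]>50)&(Q[:,2]<70)&(Im.mean(1)>110);q=Q[m]
    m2=(Q[:,2]>46)&(Q[:,2]<70)
    ce,s,dr=None,None,None
    (x,y),(w,h),an=cv2.minAreaRect(q[:,:2].astype(np.float32));
    vx,vy,x0,y0=cv2.fitLine(q[:,:2].astype(np.float32),cv2.DIST_L2,0,.01,.01).ravel()
    print("roller rect",x,y,w,h,an,"line",np.degrees(np.arctan2(vy,vx)),x0,y0,"n",len(q),"zmax",np.percentile(q[:,2],95))
    t=(q[:,:2]-[x0,y0])@[vx,vy];print(" ends",np.percentile(t,[1,99]))
    a,b,c,e=tr;Q=P[c:e,a:b].reshape(-1,3)
    m=(Q[:,2]>91)&(Q[:,2]<103);q=Q[m];print("track top pts",len(q))
    hx,ex=np.histogram(q[:,0],bins=np.arange(400,750,5))
    print([(int(k),int(f)) for k,f in zip(ex,hx) if f>5])
    hy,ey=np.histogram(q[:,1],bins=np.arange(-100,300,8));print([(int(k),int(f)) for k,f in zip(ey,hy) if f>5])
E
```

```text
top bench z -0.0457859823481224
roller rect 452.2747802734375 -239.61390686035156 150.00921630859375 27.73038101196289 15.83811092376709 line 15.97073 451.98 -238.97975 n 481 zmax 62.22478192721559
 ends [-72.75983956  71.91972662]
track top pts 1818
[(410, 17), (415, 69), (420, 108), (425, 118), (430, 86), (435, 41), (440, 39), (445, 37), (450, 29), (455, 33), (460, 38), (465, 41), (470, 37), (475, 29), (480, 31), (485, 37), (490, 39), (495, 36), (500, 30), (505, 34), (510, 33), (515, 39), (520, 36), (525, 38), (530, 26), (535, 38), (540, 38), (545, 38), (550, 31), (555, 35), (560, 32), (565, 36), (570, 32), (575, 24), (580, 15), (585, 24), (590, 58), (595, 104), (600, 125), (605, 71), (610, 16)]
[(-60, 11), (-52, 20), (-44, 24), (-36, 20), (-28, 19), (-20, 22), (-12, 18), (-4, 23), (4, 24), (12, 24), (20, 23), (28, 26), (36, 22), (44, 22), (52, 24), (60, 93), (68, 173), (76, 172), (84, 160), (92, 55), (100, 21), (108, 23), (116, 24), (124, 23), (132, 20), (140, 105), (148, 178), (156, 161), (164, 163), (172, 46), (180, 23), (188, 24), (196, 13), (204, 11)]
side bench z -0.968928080
[... 349 characters left out ...]
0, 26), (465, 23), (470, 23), (475, 23), (480, 19), (485, 22), (490, 23), (495, 21), (500, 20), (505, 26), (510, 19), (515, 25), (520, 17), (525, 23), (530, 25), (535, 16), (540, 21), (545, 24), (550, 19), (555, 22), (560, 23), (565, 16), (570, 23), (575, 11), (585, 11), (590, 37), (595, 63), (600, 83), (605, 52), (610, 24)]
[(-68, 7), (-60, 11), (-52, 22), (-44, 18), (-36, 19), (-28, 19), (-20, 20), (-12, 19), (-4, 19), (4, 20), (12, 21), (20, 17), (28, 16), (36, 19), (44, 16), (52, 33), (60, 138), (68, 149), (76, 105), (84, 20), (92, 18), (100, 16), (108, 15), (116, 18), (124, 14), (132, 25), (140, 123), (148, 139), (156, 85), (164, 20), (172, 15), (180, 12), (188, 11), (196, 8), (204, 7)]
```

Run:
```python
from h import *
for n,tr in (("top",(225,335,135,225)),("side",(265,395,140,250))):
    d=dict(np.load(n+"0.npz"));P,ok=pts(d);a,b,c,e=tr;Q=P[c:e,a:b].reshape(-1,3);q=Q[(Q[:,2]>90)&(Q[:,2]<104)]
    for nm,lo,hi in (("near",405,436),("far",585,616)):
        r=q[(q[:,0]>lo)&(q[:,0]<hi)];k=(r[:,1]<50)
        L=cv2.fitLine(r[k,:2].astype(np.float32),cv2.DIST_HUBER,0,.01,.01).ravel()
        xa=np.median(r[k,0]);print(n,nm,"x med",xa,"slope",L[0]/L[1],"yends",np.sort(r[:,1])[[0,2,5,-6,-3,-1]].round(1),"z",np.median(r[:,2]))
    for lo,hi in ((50,105),(130,185)):
        r=q[(q[:,0]>445)&(q[:,0]<575)&(q[:,1]>lo)&(q[:,1]<hi)]
        L=cv2.fitLine(r[:,:2].astype(np.float32),cv2.DIST_HUBER,0,.01,.01).ravel();print(" idler",L, "slope",L[1]/L[0],"y at512",L[3]+(512-L[2])*L[1]/L[0], np.percentile(r[:,0],[1,99]))
    for y in range(-75,-10,5):
        s=Q[(abs(Q[:,1]-y)<3)&(abs(Q[:,0]-512)<50)];
        if len(s):print("  y",y,"z",np.percentile(s[:,2],[10,50,90]).round())
# gripper-top-image rail ends by brightness profile at z=97
d=dict(np.load("top0.npz"));g=cv2.cvtColor(d["image"],cv2.COLOR_RGB2GRAY).astype(float)
for x in (418,423,428,596,601,606):
    ys=np.arange(-90,240,1.);uv=pix(d,np.stack([0*ys+x,ys,0*ys+97],-1)).astype(np.float32)
    p=cv2.remap(g.astype(np.float32),uv[:,0][None],uv[:,1][None],cv2.INTER_LINEAR)[0]
    th=(np.median(p[110:200])+np.median(p[:15]))/2;i=np.where(p>th)[0];print(x,ys[i[0]],ys[i[-1]],th)
```

```text
top near x med 428.36833666239795 slope -0.05724683 yends [-61.1 -60.9 -58.  193.3 195.6 196.4] z 96.64457573412155
top far x med 605.6762387352231 slope -0.056255996 yends [-43.  -42.6 -42.3 211.6 214.3 215.3] z 96.40242904191834
 idler [9.9918443e-01 4.0379241e-02 5.1004965e+02 7.8409218e+01] slope 0.0404122 y at512 78.48804 [446.67091733 573.37294699]
 idler [9.9866831e-01 5.1590871e-02 5.0910645e+02 1.5755130e+02] slope 0.051659666 y at512 157.70078 [447.10374452 573.40568446]
  y -75 z [-4. -1.  3.]
  y -70 z [-5. -1.  2.]
  y -65 z [-3. -0.  3.]
  y -60 z [-4. -1.  3.]
  y -55 z [-2.  2. 47.]
  y -50 z [ 1. 69. 91.]
  y -45 z [44. 49. 91.]
  y -40 z [42. 45. 50.]
  y -35 z [42. 45. 48.]
  y -30 z [42. 46. 49.]
  y -25 z [42. 45. 48.]
  y -20 z [ 0.  5. 46.]
  y -15 z [-1.  2.  5.]
side near x med 428.08083610854493 slope -0.044535678 yends [-64.6 -63.4 -60.  189.9 193.1 198.5] z 94.87757939854889
side far x med 605.6519554732732 slope -0.05477289 yends [-48.3 -47.3 -45.9 206.4 208.4 211.4] z 94.46884220334444
 idler [9.9859905e-01 5.2914303e-02 5.0910843e+02 6.9643349e+01] slope 0.052988537 y at512 69.79657 [446.83231652 574.50072628]
 idler [9.9835008e-01 5.7420533e-02 5.0703729e+02 1.4957135e+02] slope 0.057515427 y at512 149.85678 [446.53282713 572.35017914]
  y -75 z [-4. -2. -0.]
  y -70 z [-4. -2. -0.]
  y -65 z [-3. -1.  1.]
  y -60 z [-3. -1.  2.]
  y -55 z [-0. 41. 83.]
  y -50 z [ 2. 64. 86.]
  y -45 z [ 0. 43. 84.]
  y -40 z [ 0.  5. 45.]
  y -35 z [-0.  2. 44.]
  y -30 z [-2.  1.  3.]
  y -25 z [-1.  1.  2.]
  y -20 z [-2.  1.  2.]
418 -90.0 239.0 111.48584
423 13.0 197.0 145.25171
428 -58.0 195.0 144.53711
596 -90.0 239.0 111.60156
601 38.0 211.0 146.6792
606 -44.0 185.0 150.77441
```

Request:
{"name": "arm_command", "arguments": {
  "linear": [
    [0, 0, -0.8],
    [0, 0, -0.8],
    [0, 0, -0.8],
    [0, 0, -0.8],
    [0, 0, -0.8],
    [0, 0, -0.8],
    [0, 0, -0.8],
    [0, 0, -0.8],
    [0, 0, -0.8],
    [0, 0, -0.8],
    [0, 0, -0.8],
    [0, 0, -0.8]
  ],
  "twist": [0.142, 0.142, 0.142, 0.142, 0.142, 0.142, 0.142, 0.142, 0.142, 0.142, 0.142, 0.142]
}}

```text
time: 1.3
eef_pos: [279.0, 586.8, 327.0]
orientation: [3.141, 0.001, 0.988]
force: [0.4, 0.3, -0.0]
finger_gap: 85.7
grasp_force: 0.0
```

Request:
{"name": "arm_command", "arguments": {
  "linear": [
    [0, 0, 0],
    [0, 0, 0],
    [0, 0, 0],
    [0, 0, 0],
    [0, 0, 0],
    [0, 0, 0]
  ],
  "twist": [0.142, 0.142, 0.142, 0.142, 0.142, 0]
}}

```text
time: 1.9
eef_pos: [279.0, 586.9, 326.7]
orientation: [3.141, 0.0, 0.283]
force: [0.2, -1.5, -0.1]
finger_gap: 85.5
grasp_force: 0.0
```

Request:
{"name": "arm_command", "arguments": {
  "linear": [
    [0.55, 4.7, 0],
    [0.55, 4.7, 0],
    [0.55, 4.7, 0],
    [0.55, 4.7, 0],
    [0.55, 4.7, 0],
    [0.55, 4.7, 0],
    [0.55, 4.7, 0],
    [0.55, 4.7, 0],
    [0.55, 4.7, 0],
    [0.55, 4.7, 0],
    [0.55, 4.7, 0],
    [0, 0, 0]
  ],
  "twist": [0, 0, 0, 0, 0, 0, 0, 0, 0, 0, 0, 0]
}}

```text
time: 3.1
eef_pos: [484.1, 99.5, 327.9]
orientation: [3.139, -0.001, 0.275]
force: [-0.0, 0.6, -0.7]
finger_gap: 84.8
grasp_force: 0.0
```

Request:
{"name": "arm_command", "arguments": {
  "linear": [
    [0.3, 3, 0],
    [0, 0, 0],
    [0, 0, 0]
  ],
  "twist": [0, 0, 0]
}}

```text
time: 3.4
eef_pos: [493.1, 79.7, 327.2]
orientation: [-3.141, 0.0, 0.285]
force: [-0.5, 0.6, -0.1]
finger_gap: 85.0
grasp_force: 0.0
```

Run:
```python
from plant import bot
import cv2,numpy as np
d=bot.get_image("wrist");cv2.imwrite("pics/w0.png",d["image"][:,:,::-1]);np.savez("w0.npz",**d)
s=bot.read_state();print(s["eef_pos"],s["orientation"],d["fx"],d["cx"],d["cy"],-d["R"].T@d["t"],np.round(d["R"],3).tolist())
```

```text
[492.86441078  80.66854431 327.15912762] [-3.14102628e+00  3.25747970e-04  2.86165807e-01] 309.70691628693146 316.46321975201926 204.92964621297324 [556.92196084  97.55374095 468.44555134] [[0.281, -0.96, -0.001], [-0.925, -0.271, 0.264], [-0.254, -0.073, -0.964]]
```

View pics/w0.png

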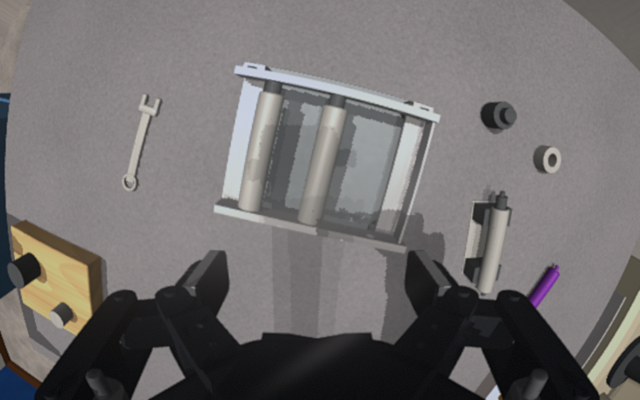

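The wrist picture shows the track from above: far rail from (237,70) to (438,118), near rail from (216,210) to (406,250), and the roller at (493,248) with its sprung nose at the top (502,195). I'll fit the rail ends from these ranges.

```bash
cat >> h.py <<'E'
def wpts(d):
    v,u=np.mgrid[0:400,0:640].astype(float);x=(u-d["cx"])/d["fx"];y=(v-d["cy"])/d["fy"];r=np.hypot(x,y)+1e-12
    z=d["range_z"].astype(float);k=np.tan(np.minimum(r,1.5))/r
    return (np.stack([x*k*z,y*k*z,z],-1)-d["t"])@d["R"],z>0
def wplane(d,u,v,z):
    x=(u-d["cx"])/d["fx"];y=(v-d["cy"])/d["fy"];r=np.hypot(x,y);k=np.sin(r)/r
    w=np.array([x*k,y*k,np.cos(r)])@d["R"];o=-d["t"]@d["R"];return o+w*(z-o[2])/w[2]
def rails(Q,th=.055):
    c,s=np.cos(th),np.sin(th);out={}
    q=Q[(Q[:,2]>91)&(Q[:,2]<102)&(Q[:,0]>380)&(Q[:,0]<640)&(Q[:,1]>-90)&(Q[:,1]<240)];X=q[:,0]*c+q[:,1]*s;Y=-q[:,0]*s+q[:,1]*c
    for nm,lo,hi in (("near",415,436),("far",592,616)):
        k=(X>lo)&(X<hi);L=np.polyfit(Y[k],X[k],1)
        print(nm,k.sum(),"X med %.1f 2-98%% %s slope %.4f Yends"%(np.median(X[k]),np.percentile(X[k],[2,98]).round(1),L[0]),np.sort(Y[k])[[0,3,8,-9,-4,-1]].round(1),"z %.1f"%np.median(q[k,2]))
    for lo,hi in ((20,80),(100,160)):
        k=(X>460)&(X<570)&(Y>lo)&(Y<hi);print("idler slope %.4f Y %.1f"%(np.polyfit(X[k],Y[k],1)[0],np.median(Y[k])))
E
python3 - <<'E'
from h import *
for n,f in (("w0",wpts),("top0",pts)):
    d=dict(np.load(n+".npz"));P,ok=f(d);print(n);rails(P[ok])
    Q=P[ok];q=Q[(Q[:,2]>50)&(Q[:,2]<66)&(abs(Q[:,0]-452)<90)&(abs(Q[:,1]+240)<60)]
    L=cv2.fitLine(q[:,:2].astype(np.float32),cv2.DIST_HUBER,0,.01,.01).ravel();t=(q[:,:2]-L[2:])@L[:2]
    print("roller",L,np.percentile(t,[1,99]),np.arctan2(L[1],L[0]))
E
```

```text
w0
near 1681 X med 428.8 2-98% [422.9 433.9] slope -0.0009 Yends [-87.4 -86.5 -85.7 172.1 173.1 173.4] z 95.6
far 1942 X med 605.2 2-98% [594.2 610.7] slope -0.0068 Yends [-80.  -79.4 -78.6 178.5 179.3 180.1] z 95.4
idler slope 0.0039 Y 49.1
idler slope 0.0056 Y 127.4
roller [ 9.6317881e-01  2.6886171e-01  4.6197577e+02 -2.3444485e+02] [-83.54062402  78.71360012] 0.27221102
top0
near 367 X med 427.7 2-98% [422.5 435.5] slope 0.0011 Yends [-84.7 -84.5 -79.1 167.1 171.9 173.1] z 96.6
far 386 X med 604.5 2-98% [594.7 610.4] slope -0.0063 Yends [-76.  -75.8 -73.  175.9 181.  182.4] z 96.5
idler slope 0.0101 Y 49.9
idler slope 0.0023 Y 129.6
roller [ 9.5850259e-01  2.8508383e-01  4.5551691e+02 -2.3795755e+02] [-80.6752603   86.02422129] 0.2890939
```

Request:
{"name": "arm_command", "arguments": {
  "linear": [
    [-1.6, 3.7, 0.5],
    [-1.6, 3.7, 0.5],
    [-1.6, 3.7, 0.5],
    [-1.6, 3.7, 0.5],
    [-1.6, 3.7, 0.5],
    [-1.6, 3.7, 0.5],
    [-1.6, 3.7, 2],
    [-1.6, 3.7, 2],
    [0, 0, 2],
    [0, 0, 2],
    [0, 0, 0],
    [0, 0, 0]
  ],
  "twist": [0, 0, 0, 0, 0, 0, 0, 0, 0, 0, 0, 0]
}}

```text
time: 4.65
eef_pos: [453.7, -239.1, 217.5]
orientation: [-3.141, 0.0, 0.286]
force: [0.6, -0.4, 0.5]
finger_gap: 85.5
grasp_force: 0.0
```

Run:
```python
from plant import bot
from h import *
d=bot.get_image("wrist");cv2.imwrite("pics/w1.png",d["image"][:,:,::-1]);np.savez("w1.npz",**d)
s=bot.read_state();print(s["eef_pos"],s["orientation"])
P,ok=wpts(d);Q=P[ok]
b=d["image"].mean(2)[ok]
q=Q[(Q[:,2]>50)&(Q[:,2]<66)&(abs(Q[:,0]-452)<110)&(abs(Q[:,1]+240)<70)&(b>95)]
print(cv2.minAreaRect(q[:,:2].astype(np.float32)),len(q))
t=q[q[:,2]>57];L=cv2.fitLine(t[:,:2].astype(np.float32),cv2.DIST_HUBER,0,.01,.01).ravel();print(L,np.arctan2(L[1],L[0]),np.percentile((t[:,:2]-L[2:])@L[:2],[1,99]))
```

```text
[ 454.12762101 -239.51779984  218.12010749] [ 3.14118115e+00 -8.48516448e-04  2.86097860e-01]
((460.70635986328125, -240.05877685546875), (171.33712768554688, 29.00121307373047), 16.411212921142578) 4056
[ 9.5905972e-01  2.8320399e-01  4.5632928e+02 -2.4166805e+02] 0.28713322 [-76.52687624  69.35562226]
```

View pics/w1.png

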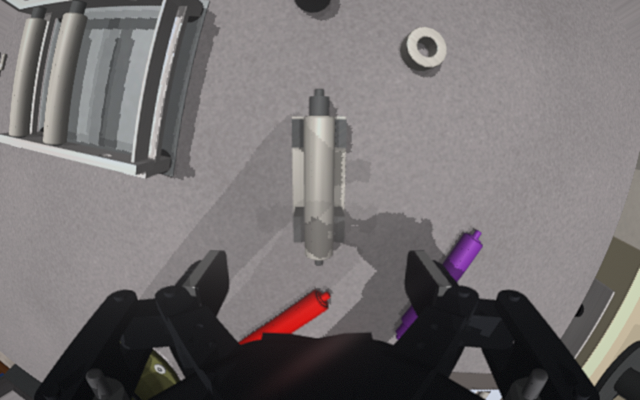

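The roller runs from nose (319,92) to pin tip (319,262), aligned with the gripper's mid-column 317. Descending to grasp.

Request:
{"name": "arm_command", "arguments": {
  "linear": [
    [-0.2, 0.2, 2],
    [0, 0, 2.4],
    [0, 0, 2.4],
    [0, 0, 2.4],
    [0, 0, 2.4],
    [0, 0, 2],
    [0, 0, 2],
    [0, 0, 1.5],
    [0, 0, 1.3],
    [0, 0, 1],
    [0, 0, 0],
    [0, 0, 0]
  ],
  "twist": [0, 0, 0, 0, 0, 0, 0, 0, 0, 0, 0, 0]
}}

```text
time: 5.9
eef_pos: [452.4, -242.9, 23.8]
orientation: [3.141, -0.001, 0.284]
force: [-0.6, -0.3, 0.3]
finger_gap: 85.4
grasp_force: 0.0
```

Request:
{"name": "arm_command", "arguments": {
  "linear": [
    [0, 0, 0],
    [0, 0, 0],
    [0, 0, 0],
    [0, 0, 0],
    [0, 0, 0],
    [0, 0, 0],
    [0, 0, 0],
    [0, 0, 0]
  ],
  "twist": [0, 0, 0, 0, 0, 0, 0, 0],
  "hand": 2.8,
  "force": 40
}}

```text
time: 6.7
eef_pos: [451.9, -242.1, 23.8]
orientation: [-3.14, -0.0, 0.284]
force: [-1.6, 2.3, 5.6]
finger_gap: 31.0
grasp_force: 39.2
```

Request:
{"name": "arm_command", "arguments": {
  "linear": [
    [0, 0, -0.5],
    [0, 0, -1.5],
    [0, 0, -2.5],
    [0, 0, -3],
    [0, 0, -3],
    [0, 0, -3],
    [0, 0, -3],
    [0, 0, 0],
    [0, 0, 0]
  ],
  "twist": [0, 0, 0, 0, 0, 0, 0.092, 0.092, 0]
}}

```text
time: 7.6
eef_pos: [452.0, -243.2, 189.5]
orientation: [-3.141, -0.002, 0.099]
force: [-0.5, 0.5, -3.7]
finger_gap: 31.1
grasp_force: 40.3
```

Request:
{"name": "arm_command", "arguments": {
  "linear": [
    [1.05, -3.8, 0],
    [1.05, -3.8, 0],
    [1.05, -3.8, 0],
    [1.05, -3.8, 0],
    [1.05, -3.8, 0],
    [1.05, -3.8, 0],
    [0, 0, 0],
    [0, 0, 0],
    [0, 0, 0]
  ],
  "twist": [0, 0, 0, 0, 0, 0, 0, 0, 0]
}}

```text
time: 8.5
eef_pos: [491.3, -11.0, 187.9]
orientation: [3.141, 0.001, 0.099]
force: [0.0, -0.6, -4.1]
finger_gap: 30.7
grasp_force: 40.8
```

Run:
```python
from plant import bot
from h import *
d=bot.get_image("wrist");im=d["image"];np.savez("w2.npz",**d)
cv2.imwrite("pics/w2.png",cv2.resize(im[0:260,120:520],None,fx=2,fy=2,interpolation=cv2.INTER_CUBIC)[:,:,::-1])
s=bot.read_state();print({k:np.round(s[k],2).tolist() for k in("eef_pos","orientation","force","wrist_torque","finger_gap")})
P,ok=wpts(d);rails(P[ok])
Q=P[ok];q=Q[(Q[:,2]>195)&(Q[:,2]<240)&(abs(Q[:,1])<40)&(Q[:,0]>360)&(Q[:,0]<620)]
L=cv2.fitLine(q.astype(np.float32),cv2.DIST_HUBER,0,.01,.01).ravel();print(len(q),L)
```

```text
{'eef_pos': [491.36, -11.22, 188.0], 'orientation': [3.14, 0.0, 0.1], 'force': [0.66, -0.71, -2.63], 'wrist_torque': [-0.01, 0.02, -0.03], 'finger_gap': 30.83}
near 1666 X med 429.2 2-98% [423.  433.8] slope -0.0053 Yends [ 17.8  18.2  19.1 172.2 172.8 173.3] z 95.6
far 3421 X med 605.1 2-98% [594.3 610.8] slope -0.0065 Yends [-80.6 -80.2 -79.9 178.2 179.4 179.9] z 95.4
idler slope 0.0032 Y 45.6
idler slope 0.0034 Y 123.4
25245 [ 9.9319863e-01  1.0130923e-01 -5.7383638e-02  5.2923499e+02
 -7.7629309e+00  2.2055183e+02]
```

View pics/w2.png

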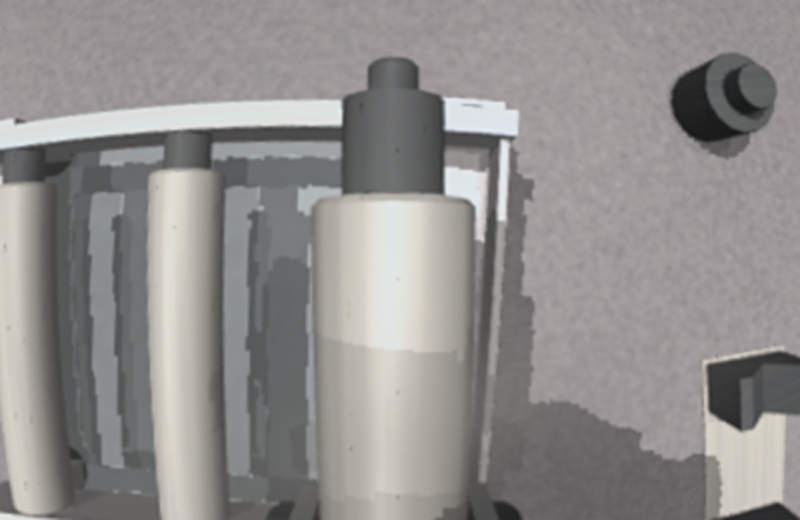

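The crop shows the roller held with its sprung end forward: nose at crop (393,75), barrel at (393,140), tube end at row 200. The far rail's right end is at (518,122), and the end plate at crop x 490 is clear of the tube. I'll check tilt and the position along the axis.

```bash
cat >> h.py <<'E'
def held(d,tcp,yaw):
    "profile of the held roller: s along tool x from TCP, lateral (tool -y), top z"
    P,ok=wpts(d);Q=P[ok]-np.asarray(tcp);c,s=np.cos(yaw),np.sin(yaw);S=Q[:,0]*c+Q[:,1]*s;l=-Q[:,0]*s+Q[:,1]*c
    for a in range(20,116,4):
        k=(abs(S-a)<2)&(abs(l)<22)&(Q[:,2]>-12-a*.3)&(Q[:,2]<60)
        if k.sum()>10:
            w=l[k];print(a,"top %.1f lat %.1f..%.1f"%(np.percentile(Q[k,2],97)+tcp[2],w.min(),w.max()),end=" | ")
    print()
E
python3 - <<'E'
from h import *
d=dict(np.load("w2.npz"));held(d,[491.36,-11.22,188],.1)
E
```

```text
20 top 223.5 lat -16.1..14.7 | 24 top 223.5 lat -16.0..15.0 | 28 top 223.5 lat -16.3..15.0 | 32 top 223.4 lat -16.0..14.8 | 36 top 223.4 lat -15.9..15.0 | 40 top 223.5 lat -15.7..15.0 | 44 top 223.6 lat -16.3..14.9 | 48 top 223.5 lat -16.0..14.7 | 52 top 223.5 lat -15.9..15.1 | 56 top 223.4 lat -16.3..14.9 | 60 top 223.5 lat -16.2..14.8 | 64 top 223.5 lat -16.2..15.1 | 68 top 223.6 lat -16.1..15.3 | 72 top 223.6 lat -16.1..14.7 | 76 top 222.5 lat -15.5..14.8 | 80 top 217.6 lat -10.6..9.2 | 84 top 217.6 lat -10.1..9.7 | 88 top 217.5 lat -10.1..9.3 | 92 top 217.6 lat -10.7..9.2 | 96 top 217.5 lat -10.6..9.1 | 100 top 212.9 lat -5.2..4.2 | 104 top 212.0 lat -5.1..4.1 |
```

Request:
{"name": "arm_command", "arguments": {
  "linear": [
    [0.4, -0.4, 1.5],
    [0, 0, 2],
    [0, 0, 2],
    [0, 0, 1.5],
    [0, 0, 1],
    [0, 0, 0.8],
    [0, 0, 0],
    [0, 0, 0]
  ],
  "twist": [0.005, 0, 0, 0, 0, 0, 0, 0]
}}

```text
time: 9.35
eef_pos: [495.8, -5.6, 100.8]
orientation: [3.142, -0.001, 0.094]
force: [0.0, 0.1, -3.2]
finger_gap: 30.8
grasp_force: 40.8
```

```bash
cat > st.py <<'E'
from plant import bot
import numpy as np
s=bot.read_state();print(round(s["time"],2),{k:np.round(s[k],3 if k!="eef_pos" else 1).tolist() for k in("eef_pos","orientation","force","wrist_torque","finger_gap")})
E
python3 st.py
```

```text
9.35 {'eef_pos': [495.8, -5.6, 100.8], 'orientation': [3.142, -0.001, 0.094], 'force': [0.018, 0.063, -3.249], 'wrist_torque': [0.029, -0.01, -0.007], 'finger_gap': 30.835}
```

Request:
{"name": "arm_command", "arguments": {
  "linear": [
    [0, 0.05, 0.2],
    [0, 0, 0.2],
    [0, 0, 0.2],
    [0, 0, 0.2],
    [0, 0, 0.2],
    [0, 0, 0.1],
    [0, 0, 0.1],
    [0, 0, 0]
  ],
  "twist": [0, 0, 0, 0, 0, 0, 0, 0]
}}

```text
time: 10.15
eef_pos: [496.3, -5.6, 88.8]
orientation: [-3.142, -0.001, 0.095]
force: [0.8, 0.5, 2.6]
finger_gap: 31.2
grasp_force: 41.4
```

Request:
{"name": "arm_command", "arguments": {
  "linear": [
    [0, 0, 0.1],
    [0, 0, 0.1],
    [0, 0, 0.1],
    [0, 0, 0]
  ],
  "twist": [0, 0, 0, 0]
}}

```text
time: 10.55
eef_pos: [496.7, -5.7, 85.7]
orientation: [3.141, -0.003, 0.095]
force: [5.3, 0.4, 1.4]
finger_gap: 30.7
grasp_force: 41.6
```

```bash
python3 st.py
python3 - <<'E'
from plant import bot
from h import *
d=bot.get_image("wrist");s=bot.read_state();held(d,s["eef_pos"],.095)
E
```

```text
10.55 {'eef_pos': [496.7, -5.7, 85.7], 'orientation': [3.141, -0.003, 0.095], 'force': [5.34, 0.406, 1.361], 'wrist_torque': [0.145, -0.633, -0.012], 'finger_gap': 30.73}
20 top 119.6 lat -16.5..14.8 | 24 top 119.1 lat -16.4..14.8 | 28 top 118.8 lat -16.3..14.6 | 32 top 118.5 lat -16.2..14.5 | 36 top 118.1 lat -16.0..14.9 | 40 top 117.5 lat -16.5..15.0 | 44 top 117.3 lat -16.5..14.8 | 48 top 117.0 lat -16.3..14.7 | 52 top 116.5 lat -16.3..14.6 | 56 top 116.0 lat -16.3..14.6 | 60 top 115.7 lat -16.2..15.1 | 64 top 115.4 lat -16.3..15.1 | 68 top 114.9 lat -16.3..14.7 | 72 top 114.6 lat -16.2..14.9 | 76 top 114.1 lat -15.7..13.5 | 80 top 107.8 lat -10.9..9.4 | 84 top 107.5 lat -10.6..8.9 | 88 top 107.2 lat -10.5..8.9 | 92 top 106.8 lat -10.6..9.0 | 96 top 106.2 lat -21.8..9.0 | 100 top 101.1 lat -22.0..4.1 | 104 top 98.0 lat -22.0..20.3 | 108 top 96.8 lat -21.9..22.0 | 112 top 96.8 lat -22.0..22.0 |
```

Request:
{"name": "arm_command", "arguments": {
  "linear": [
    [-0.1, 0, 0.1],
    [-0.1, 0, 0.1],
    [0, 0, 0.1],
    [0, 0, 0.05],
    [0, 0, 0]
  ],
  "twist": [0, 0, 0, 0, 0]
}}

```text
time: 11.1
eef_pos: [494.9, -5.9, 82.4]
orientation: [3.141, -0.003, 0.095]
force: [6.6, 1.6, 2.4]
finger_gap: 30.9
grasp_force: 41.9
```

```bash
python3 st.py
python3 - <<'E'
from plant import bot
from h import *
d=bot.get_image("wrist");s=bot.read_state();held(d,s["eef_pos"],.095);im=d["image"]
cv2.imwrite("pics/w3.png",cv2.resize(im[20:150,220:420],None,fx=4,fy=4,interpolation=cv2.INTER_CUBIC)[:,:,::-1])
d=bot.get_image("side");cv2.imwrite("pics/s3.png",cv2.resize(d["image"][100:260,230:430],None,fx=3.75,fy=3.75,interpolation=cv2.INTER_CUBIC)[:,:,::-1])
E
```

```text
11.1 {'eef_pos': [494.9, -5.9, 82.4], 'orientation': [3.141, -0.003, 0.095], 'force': [6.615, 1.564, 2.365], 'wrist_torque': [0.089, -0.793, 0.014], 'finger_gap': 30.877}
20 top 115.5 lat -16.0..15.1 | 24 top 115.0 lat -16.7..15.0 | 28 top 114.1 lat -16.5..14.8 | 32 top 113.6 lat -16.4..14.8 | 36 top 113.0 lat -16.4..14.7 | 40 top 112.4 lat -16.3..14.8 | 44 top 111.7 lat -16.2..14.5 | 48 top 111.3 lat -16.2..14.6 | 52 top 110.6 lat -16.2..14.5 | 56 top 109.9 lat -16.7..15.0 | 60 top 109.4 lat -16.3..15.1 | 64 top 108.6 lat -16.3..14.6 | 68 top 108.0 lat -16.3..14.8 | 72 top 107.6 lat -16.4..14.7 | 76 top 106.7 lat -16.3..13.7 | 80 top 100.2 lat -10.3..8.7 | 84 top 99.6 lat -10.4..8.8 | 88 top 99.0 lat -21.7..8.8 | 92 top 98.4 lat -21.9..8.9 | 96 top 98.1 lat -22.0..8.9 | 100 top 92.3 lat -21.9..3.8 | 104 top 91.1 lat -22.0..2.4 | 108 top 96.5 lat -21.9..22.0 | 112 top 96.9 lat -22.0..22.0 |
```

View pics/s3.png

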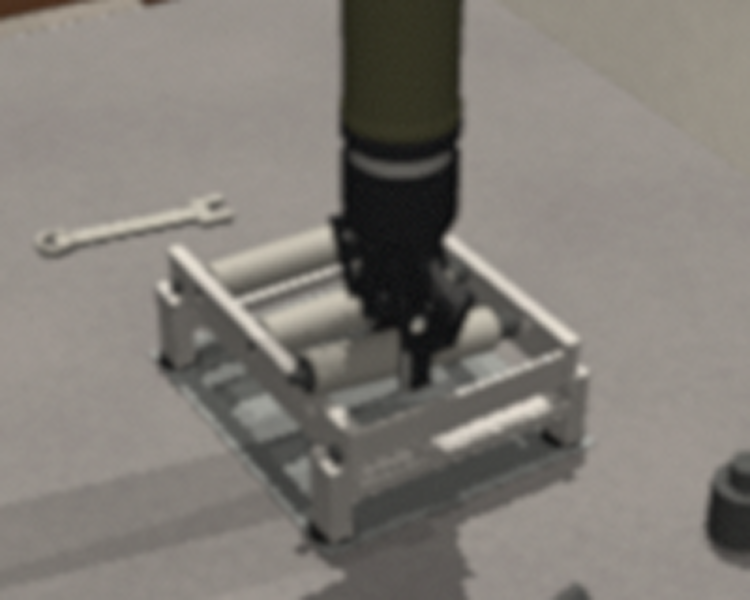

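The side view shows the roller tilted: its pin end rests on top of the near rail at (300,372), its sprung end dips towards the far rail at (505,325), and the gripper is clear of the end plate. Lower 1 mm, then advance.

Request:
{"name": "arm_command", "arguments": {
  "linear": [
    [0, 0, 0.1],
    [0, 0, 0],
    [0.1, 0, 0],
    [0.1, 0, 0],
    [0.1, 0, 0],
    [0.1, 0, 0],
    [0, 0, 0]
  ],
  "twist": [0, 0, 0, 0, 0, 0, 0]
}}

```text
time: 11.9
eef_pos: [495.5, -5.8, 79.9]
orientation: [-3.142, 0.004, 0.095]
force: [-3.1, -0.1, 3.0]
finger_gap: 30.9
grasp_force: 42.0
```

```bash
python3 st.py
```

```text
11.9 {'eef_pos': [495.5, -5.8, 79.9], 'orientation': [-3.142, 0.004, 0.095], 'force': [-3.068, -0.054, 3.044], 'wrist_torque': [-0.078, 0.902, 0.008], 'finger_gap': 30.856}
```

Run:
```python
from plant import bot
from h import *
d=bot.get_image("wrist");s=bot.read_state();held(d,s["eef_pos"],.095);im=d["image"]
cv2.imwrite("pics/w4.png",cv2.resize(im[20:150,220:420],None,fx=4,fy=4,interpolation=cv2.INTER_CUBIC)[:,:,::-1])
```

```text
20 top 112.3 lat -16.1..14.5 | 24 top 111.5 lat -16.2..15.0 | 28 top 110.9 lat -16.5..14.9 | 32 top 110.0 lat -16.6..14.9 | 36 top 109.1 lat -16.5..14.8 | 40 top 108.4 lat -16.4..14.8 | 44 top 107.6 lat -16.5..14.8 | 48 top 106.8 lat -16.4..14.8 | 52 top 106.1 lat -16.4..14.8 | 56 top 105.4 lat -16.0..14.7 | 60 top 104.6 lat -16.0..14.4 | 64 top 103.7 lat -16.1..14.4 | 68 top 103.0 lat -16.2..14.4 | 72 top 102.2 lat -16.1..14.5 | 76 top 101.6 lat -21.3..13.5 | 80 top 94.7 lat -21.9..9.0 | 84 top 93.9 lat -22.0..9.0 | 88 top 93.2 lat -21.9..9.1 | 92 top 92.4 lat -22.0..9.1 | 96 top 91.6 lat -21.6..9.1 | 100 top 85.8 lat -22.0..3.8 | 104 top 95.8 lat -21.9..2.5 | 108 top 96.6 lat -22.0..22.0 | 112 top 97.0 lat -22.0..21.9 |
```

View pics/w4.png

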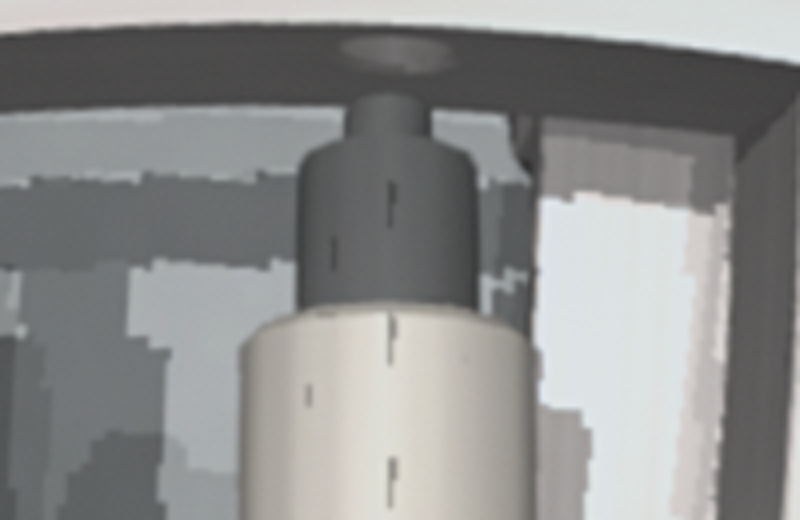

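The picture shows the bore on the far rail's inner face at crop (398,52). The nose tip is at (388,98), just below it and about 1.4 mm to its left. Back off, raise 4 mm and shift right.

Request:
{"name": "arm_command", "arguments": {
  "linear": [
    [-0.2, 0, 0],
    [-0.2, 0, -0.2],
    [0, 0.1, -0.2],
    [0, 0.04, 0],
    [0, 0, 0],
    [0, 0, 0]
  ],
  "twist": [0, 0, 0, 0, 0, 0]
}}

```text
time: 12.55
eef_pos: [493.4, -7.3, 84.6]
orientation: [-3.141, 0.0, 0.095]
force: [0.2, 0.4, -3.8]
finger_gap: 30.5
grasp_force: 41.4
```

```bash
python3 st.py
cat > look.py <<'E'
from plant import bot
from h import *
import sys
d=bot.get_image("wrist");s=bot.read_state();held(d,s["eef_pos"],s["orientation"][2]);np.savez(sys.argv[1]+".npz",**d)
# bore: lighter blob on the dark inner face of the far rail
g=cv2.cvtColor(d["image"],cv2.COLOR_RGB2GRAY)[20:75,280:350]
n,l,st,c=cv2.connectedComponentsWithStats(cv2.inRange(g,85,165))
for i in range(1,n):
    if 40<st[i,4]<800:print("blob",st[i],c[i]+[280,20])
print(g[0:40:2,36-8:36+14:2])
E
python3 look.py w5
```

```text
12.55 {'eef_pos': [493.4, -7.3, 84.6], 'orientation': [-3.141, 0.0, 0.095], 'force': [0.205, 0.384, -3.828], 'wrist_torque': [-0.082, 0.017, 0.01], 'finger_gap': 30.544}
20 top 117.8 lat -16.6..15.2 | 24 top 117.1 lat -16.6..14.9 | 28 top 116.4 lat -16.5..14.8 | 32 top 115.9 lat -16.6..14.8 | 36 top 115.2 lat -16.4..14.7 | 40 top 114.5 lat -16.3..14.7 | 44 top 113.9 lat -16.2..14.7 | 48 top 113.2 lat -16.2..14.6 | 52 top 112.7 lat -16.1..14.4 | 56 top 112.1 lat -16.6..15.1 | 60 top 111.5 lat -16.3..15.1 | 64 top 110.7 lat -16.3..14.6 | 68 top 110.3 lat -16.3..14.6 | 72 top 109.6 lat -16.3..14.7 | 76 top 109.1 lat -16.2..14.6 | 80 top 102.3 lat -10.3..8.8 | 84 top 101.6 lat -10.4..8.8 | 88 top 101.1 lat -10.5..8.8 | 92 top 100.4 lat -21.2..8.8 | 96 top 99.9 lat -21.9..8.9 | 100 top 94.1 lat -22.0..3.8 | 104 top 93.0 lat -21.9..2.9 | 108 top 96.3 lat -22.0..22.0 | 112 top 96.9 lat -22.0..22.0 | 
blob [ 0  4 70  3 82] [314.12195122  24.79268293]
blob [ 23   7  26  10 193] [316.20725389  31.43523316]
[[215 214 215 216 216 216 215 216 215 217 216]
 [219 219 220 220 220 220 220 220 219 219
[... 152 characters left out ...]
 102 104 109 110 106 104 102 100  95  86]
 [ 97 101 106 110 112 107 101 100  97  94  86]
 [ 86  88  92  97  98  99 108 101  95  92  86]
 [ 75  79  81  82  83  91  95  89  83  77  75]
 [ 73  72  73  72  73  72  71  73  73  73  73]
 [ 72  74  80  77  81  80  80  74  73  75  74]
 [ 78  88  96 103 102  99  96  90  79  71  73]
 [ 84  90  95 101 103  99  95  88  80  70  69]
 [ 85  91  97 102 103  99  93  88  80  65 108]
 [ 86  92  96 102 102  97  93  87  79  65 124]
 [ 88  92  98 102 102  98  93  87  78  65 114]
 [ 95  98  98 101 103 104 100  97  92  85 103]
 [ 98  98 100 102 104 103 101  97  96  95  91]
 [ 98  99 100 101 104 104 102  98  96  95  92]
 [ 99 100  98 102 105 103 101  98  97  95  92]]
```

Request:
{"name": "arm_command", "arguments": {
  "linear": [
    [0, 0, 0.1],
    [0, 0, 0.1],
    [0, 0, 0.1],
    [0, 0, 0],
    [0, 0, 0]
  ],
  "twist": [0, 0, 0, 0, 0]
}}

```text
time: 13.1
eef_pos: [493.7, -7.3, 81.9]
orientation: [-3.141, -0.0, 0.095]
force: [-0.5, -0.0, -2.2]
finger_gap: 30.7
grasp_force: 41.5
```

```bash
python3 st.py; python3 look.py w6|head -3
```

```text
13.1 {'eef_pos': [493.7, -7.3, 81.9], 'orientation': [-3.141, -0.0, 0.095], 'force': [-0.461, -0.011, -2.168], 'wrist_torque': [0.007, 0.143, 0.03], 'finger_gap': 30.743}
20 top 114.8 lat -16.1..15.0 | 24 top 114.2 lat -16.6..15.0 | 28 top 113.5 lat -16.6..14.8 | 32 top 112.7 lat -16.5..14.8 | 36 top 112.1 lat -16.4..14.8 | 40 top 111.4 lat -16.3..14.7 | 44 top 110.7 lat -16.4..14.6 | 48 top 110.2 lat -16.3..14.6 | 52 top 109.5 lat -16.3..14.6 | 56 top 108.7 lat -15.9..14.6 | 60 top 108.1 lat -15.9..14.7 | 64 top 107.3 lat -16.4..14.8 | 68 top 107.0 lat -16.4..14.8 | 72 top 106.0 lat -16.5..14.8 | 76 top 105.3 lat -15.4..14.0 | 80 top 98.8 lat -10.5..8.8 | 84 top 98.1 lat -21.5..8.9 | 88 top 97.5 lat -22.0..8.9 | 92 top 96.8 lat -21.7..9.0 | 96 top 96.2 lat -21.7..8.9 | 100 top 90.4 lat -21.6..3.8 | 104 top 88.6 lat -21.7..2.4 | 108 top 96.3 lat -22.0..22.0 | 112 top 96.9 lat -22.0..21.9 | 
blob [ 0  3 70  3 80] [315.525  23.725]
blob [ 23   6  26  10 197] [316.2284264   30.47208122]
```

Request:
{"name": "arm_command", "arguments": {
  "linear": [
    [0.1, 0, 0.02],
    [0.1, 0, 0.02],
    [0.1, 0, 0.01],
    [0.1, 0, 0],
    [0.1, 0, 0],
    [0.1, 0, 0],
    [0, 0, 0]
  ],
  "twist": [0, 0, 0, 0, 0, 0, 0]
}}

```text
time: 13.85
eef_pos: [499.9, -6.8, 81.3]
orientation: [3.141, -0.001, 0.095]
force: [0.1, -0.3, -2.1]
finger_gap: 30.8
grasp_force: 41.5
```

```bash
python3 st.py; python3 look.py w7|head -4
```

```text
13.85 {'eef_pos': [499.9, -6.8, 81.3], 'orientation': [3.141, -0.001, 0.095], 'force': [0.113, -0.283, -2.06], 'wrist_torque': [-0.0, 0.097, -0.007], 'finger_gap': 30.792}
20 top 114.5 lat -16.2..15.1 | 24 top 113.5 lat -16.6..15.0 | 28 top 112.9 lat -16.5..14.9 | 32 top 112.4 lat -16.5..14.9 | 36 top 111.7 lat -16.4..14.7 | 40 top 111.1 lat -16.3..14.7 | 44 top 110.4 lat -16.3..14.7 | 48 top 109.7 lat -16.2..14.6 | 52 top 109.2 lat -16.3..14.6 | 56 top 108.4 lat -15.8..15.0 | 60 top 107.8 lat -16.3..15.1 | 64 top 107.1 lat -16.3..14.7 | 68 top 106.6 lat -16.3..14.8 | 72 top 105.8 lat -16.4..14.8 | 76 top 105.1 lat -15.2..14.2 | 80 top 98.8 lat -21.9..8.8 | 84 top 97.9 lat -22.0..8.8 | 88 top 97.3 lat -22.0..8.9 | 92 top 96.8 lat -22.0..8.9 | 96 top 96.0 lat -21.8..9.0 | 100 top 95.9 lat -22.0..3.8 | 104 top 96.7 lat -22.0..22.0 | 108 top 96.9 lat -21.9..22.0 | 112 top 96.9 lat -21.8..21.8 | 
blob [ 0 16 70  4 94] [312.56382979  37.23404255]
blob [  0  34  18  21 311] [287.15434084  63.81350482]
blob [ 58  36  12  19 175] [343.29142857  65.43428571]
```

Request:
{"name": "arm_command", "arguments": {
  "linear": [
    [0.1, 0, 0.02],
    [0.1, 0, 0.02],
    [0.1, 0, 0.02],
    [0.1, 0, 0],
    [0.1, 0, 0],
    [0, 0, 0]
  ],
  "twist": [0, 0, 0, 0, 0, 0]
}}

```text
time: 14.5
eef_pos: [504.9, -6.3, 80.7]
orientation: [3.141, -0.001, 0.095]
force: [-0.8, 0.5, -2.6]
finger_gap: 30.8
grasp_force: 41.4
```

```bash
python3 st.py; python3 look.py w8|head -1
```

```text
14.5 {'eef_pos': [504.9, -6.3, 80.7], 'orientation': [3.141, -0.001, 0.095], 'force': [-0.774, 0.458, -2.578], 'wrist_torque': [-0.021, 0.025, -0.029], 'finger_gap': 30.789}
20 top 113.8 lat -16.1..15.1 | 24 top 113.1 lat -16.6..14.9 | 28 top 112.4 lat -16.5..14.9 | 32 top 111.7 lat -16.4..14.8 | 36 top 111.2 lat -16.4..14.8 | 40 top 110.5 lat -16.4..14.7 | 44 top 109.9 lat -16.3..14.6 | 48 top 109.1 lat -16.2..14.7 | 52 top 108.6 lat -16.2..14.5 | 56 top 107.9 lat -16.0..15.1 | 60 top 107.4 lat -16.3..15.1 | 64 top 106.7 lat -16.4..14.7 | 68 top 106.0 lat -16.5..14.7 | 72 top 105.4 lat -16.4..14.7 | 76 top 104.8 lat -20.8..14.1 | 80 top 98.2 lat -22.0..8.7 | 84 top 97.4 lat -21.9..8.8 | 88 top 97.0 lat -22.0..8.8 | 92 top 96.1 lat -22.0..8.9 | 96 top 96.4 lat -22.0..21.1 | 100 top 96.8 lat -21.9..22.0 | 104 top 96.9 lat -21.9..21.9 | 108 top 96.9 lat -21.8..22.0 |
```

Request:
{"name": "arm_command", "arguments": {
  "linear": [
    [0.1, 0, 0],
    [0.1, 0, 0],
    [0.1, 0, 0],
    [0.1, 0, 0],
    [0, 0, 0]
  ],
  "twist": [0, 0, 0, 0, 0]
}}

```text
time: 15.05
eef_pos: [507.8, -6.0, 80.4]
orientation: [-3.141, 0.002, 0.095]
force: [-3.3, 1.0, -1.4]
finger_gap: 31.0
grasp_force: 41.5
```

```bash
python3 st.py; python3 look.py w8|head -1
```

```text
15.05 {'eef_pos': [507.8, -6.0, 80.4], 'orientation': [-3.141, 0.002, 0.095], 'force': [-3.284, 0.967, -1.372], 'wrist_torque': [-0.003, 0.838, 0.027], 'finger_gap': 31.004}
20 top 113.4 lat -16.0..15.0 | 24 top 112.8 lat -16.6..15.0 | 28 top 112.1 lat -16.5..14.8 | 32 top 111.5 lat -16.5..14.8 | 36 top 110.9 lat -16.4..14.7 | 40 top 110.1 lat -16.3..14.6 | 44 top 109.6 lat -16.2..14.6 | 48 top 109.1 lat -16.3..14.5 | 52 top 108.3 lat -16.2..14.6 | 56 top 107.7 lat -16.6..15.1 | 60 top 107.1 lat -16.2..15.1 | 64 top 106.6 lat -16.4..14.6 | 68 top 105.8 lat -16.3..14.7 | 72 top 105.3 lat -16.4..14.7 | 76 top 104.7 lat -15.3..14.0 | 80 top 98.0 lat -22.0..8.7 | 84 top 97.3 lat -21.9..8.7 | 88 top 96.7 lat -22.0..8.8 | 92 top 96.1 lat -21.9..8.8 | 96 top 96.7 lat -22.0..22.0 | 100 top 97.0 lat -21.9..22.0 | 104 top 96.8 lat -21.8..22.0 |
```

Request:
{"name": "arm_command", "arguments": {
  "linear": [
    [0.1, 0, 0],
    [0.1, 0, 0],
    [0.1, 0, 0],
    [0.1, 0, 0],
    [0, 0, 0.1],
    [0, 0, 0.1],
    [0, 0, 0.1],
    [0, 0, 0.1],
    [0, 0, 0]
  ],
  "twist": [0, 0, 0, 0, 0, 0, 0, 0, 0]
}}

```text
time: 16.0
eef_pos: [512.6, -5.5, 76.9]
orientation: [-3.141, 0.0, 0.095]
force: [-6.4, -0.2, -0.8]
finger_gap: 30.9
grasp_force: 41.4
```

```bash
python3 st.py; python3 look.py w8|head -1
```

```text
16.0 {'eef_pos': [512.6, -5.5, 76.9], 'orientation': [-3.141, 0.0, 0.095], 'force': [-6.354, -0.24, -0.775], 'wrist_torque': [-0.005, 0.867, -0.007], 'finger_gap': 30.944}
20 top 110.3 lat -16.6..14.9 | 24 top 109.8 lat -16.5..14.9 | 28 top 109.2 lat -16.4..14.8 | 32 top 108.9 lat -16.3..14.8 | 36 top 108.4 lat -16.2..14.7 | 40 top 107.8 lat -16.1..14.4 | 44 top 107.2 lat -16.1..15.0 | 48 top 106.7 lat -16.5..14.9 | 52 top 106.3 lat -16.5..14.9 | 56 top 105.8 lat -16.5..15.0 | 60 top 105.4 lat -16.4..14.8 | 64 top 104.8 lat -16.0..14.4 | 68 top 104.4 lat -15.9..14.4 | 72 top 103.7 lat -16.0..14.9 | 76 top 103.2 lat -21.5..15.1 | 80 top 96.7 lat -21.9..8.5 | 84 top 96.4 lat -22.0..9.1 | 88 top 96.2 lat -22.0..16.3 | 92 top 96.8 lat -21.9..21.9 | 96 top 96.9 lat -22.0..22.0 | 100 top 96.7 lat -21.9..22.0 |
```

Request:
{"name": "arm_command", "arguments": {
  "linear": [
    [0.1, 0, 0.05],
    [0.1, 0, 0.05],
    [0.1, 0, 0.05],
    [0.1, 0, 0.05],
    [0.1, 0, 0],
    [0.1, 0, 0],
    [0.1, 0, 0],
    [0, 0, 0]
  ],
  "twist": [0, 0, 0, 0, 0, 0, 0, 0]
}}

```text
time: 16.85
eef_pos: [518.4, -5.0, 74.6]
orientation: [-3.141, 0.003, 0.095]
force: [-8.9, -0.7, 0.8]
finger_gap: 31.0
grasp_force: 41.5
```

```bash
python3 st.py; python3 look.py w8|head -1
```

```text
16.85 {'eef_pos': [518.4, -5.0, 74.6], 'orientation': [-3.141, 0.003, 0.095], 'force': [-8.913, -0.658, 0.831], 'wrist_torque': [-0.011, 1.417, 0.004], 'finger_gap': 31.022}
20 top 108.5 lat -16.5..14.9 | 24 top 108.0 lat -16.4..14.7 | 28 top 107.7 lat -16.4..14.7 | 32 top 107.1 lat -16.1..14.6 | 36 top 106.7 lat -16.1..14.5 | 40 top 106.3 lat -16.4..14.9 | 44 top 105.8 lat -16.4..14.9 | 48 top 105.4 lat -16.5..14.7 | 52 top 105.0 lat -16.3..14.6 | 56 top 104.5 lat -16.3..14.7 | 60 top 104.0 lat -22.0..14.7 | 64 top 103.6 lat -21.9..15.0 | 68 top 103.2 lat -16.3..14.7 | 72 top 102.6 lat -16.4..14.7 | 76 top 102.2 lat -21.8..14.6 | 80 top 95.8 lat -21.9..9.4 | 84 top 96.6 lat -22.0..22.0 | 88 top 96.8 lat -21.9..22.0 | 92 top 96.8 lat -22.0..22.0 | 96 top 96.5 lat -7.2..21.6 |
```

Request:
{"name": "arm_command", "arguments": {
  "linear": [
    [0.1, 0, 0],
    [0.1, 0, 0],
    [0.1, 0, 0],
    [0.05, 0, 0],
    [0, 0, 0]
  ],
  "twist": [0, 0, 0, 0, 0]
}}

```text
time: 17.4
eef_pos: [521.2, -4.7, 74.3]
orientation: [-3.141, 0.004, 0.095]
force: [-11.1, 0.0, 1.7]
finger_gap: 31.5
grasp_force: 41.5
```

```bash
python3 st.py; python3 look.py w8|head -1
```

```text
17.4 {'eef_pos': [521.2, -4.7, 74.3], 'orientation': [-3.141, 0.004, 0.095], 'force': [-11.091, 0.028, 1.715], 'wrist_torque': [-0.092, 1.681, 0.037], 'finger_gap': 31.508}
20 top 108.1 lat -16.5..14.9 | 24 top 107.7 lat -16.4..14.8 | 28 top 107.3 lat -16.3..14.6 | 32 top 106.8 lat -16.2..14.5 | 36 top 106.5 lat -16.2..14.4 | 40 top 105.9 lat -16.5..14.9 | 44 top 105.4 lat -16.5..14.9 | 48 top 105.1 lat -16.4..14.7 | 52 top 104.6 lat -16.3..14.6 | 56 top 104.2 lat -21.8..14.7 | 60 top 103.8 lat -22.0..14.6 | 64 top 103.3 lat -22.0..15.1 | 68 top 103.0 lat -16.4..14.8 | 72 top 102.4 lat -16.3..14.7 | 76 top 101.8 lat -21.8..14.7 | 80 top 96.3 lat -22.0..22.0 | 84 top 96.8 lat -22.0..21.9 | 88 top 96.9 lat -22.0..21.9 | 92 top 96.6 lat -21.6..22.0 | 100 top 64.0 lat -22.0..-21.4 |
```

Request:
{"name": "arm_command", "arguments": {
  "linear": [
    [0.05, 0, 0.1],
    [0, 0, 0.1],
    [0, 0, 0.1],
    [0, 0, 0.1],
    [0, 0, 0.1],
    [0, 0, 0]
  ],
  "twist": [0, 0, 0, 0, 0, 0]
}}

```text
time: 18.05
eef_pos: [521.3, -4.6, 69.0]
orientation: [-3.141, 0.005, 0.095]
force: [-10.7, 0.2, 0.7]
finger_gap: 31.0
grasp_force: 41.5
```

```bash
python3 st.py; python3 look.py w8|head -1
```

```text
18.05 {'eef_pos': [521.3, -4.6, 69.0], 'orientation': [-3.141, 0.005, 0.095], 'force': [-10.709, 0.233, 0.718], 'wrist_torque': [-0.081, 1.711, -0.052], 'finger_gap': 31.024}
20 top 104.1 lat -16.3..14.7 | 24 top 103.8 lat -16.2..14.5 | 28 top 103.7 lat -16.6..14.9 | 32 top 103.6 lat -16.5..14.7 | 36 top 103.4 lat -16.3..14.6 | 40 top 103.3 lat -16.2..14.5 | 44 top 103.0 lat -16.5..14.8 | 48 top 102.8 lat -16.4..14.8 | 52 top 102.6 lat -16.4..14.7 | 56 top 102.4 lat -16.1..14.7 | 60 top 102.2 lat -16.6..14.7 | 64 top 102.1 lat -16.6..15.0 | 68 top 102.0 lat -16.2..15.0 | 72 top 101.8 lat -16.1..14.5 | 76 top 101.1 lat -21.8..13.9 | 80 top 96.4 lat -22.0..21.9 | 84 top 96.7 lat -22.0..22.0 | 88 top 96.8 lat -22.0..21.9 | 92 top 96.7 lat -20.6..22.0 | 100 top 64.9 lat -22.0..-21.6 |
```

Request:
{"name": "arm_command", "arguments": {
  "linear": [
    [0, 0, 0.1],
    [0, 0, 0.1],
    [0, 0, 0.1],
    [0, 0, 0.1],
    [0, 0, 0]
  ],
  "twist": [0, 0, 0, 0, 0]
}}

```text
time: 18.6
eef_pos: [521.5, -4.5, 65.2]
orientation: [-3.141, 0.004, 0.095]
force: [-9.9, -0.5, 1.8]
finger_gap: 30.5
grasp_force: 41.5
```

```bash
python3 st.py; python3 look.py w9|head -1
```

```text
18.6 {'eef_pos': [521.5, -4.5, 65.2], 'orientation': [-3.141, 0.004, 0.095], 'force': [-9.879, -0.503, 1.781], 'wrist_torque': [0.031, 1.666, -0.035], 'finger_gap': 30.512}
20 top 101.2 lat -16.3..14.6 | 24 top 101.1 lat -16.6..14.9 | 28 top 101.2 lat -16.4..14.7 | 32 top 101.1 lat -16.2..14.5 | 36 top 101.2 lat -16.6..14.4 | 40 top 101.3 lat -16.4..14.7 | 44 top 101.3 lat -16.2..14.5 | 48 top 101.2 lat -16.4..14.5 | 52 top 101.4 lat -16.5..14.6 | 56 top 101.2 lat -16.3..14.7 | 60 top 101.2 lat -16.7..14.7 | 64 top 101.3 lat -16.6..14.5 | 68 top 101.3 lat -16.5..14.9 | 72 top 101.2 lat -16.1..14.5 | 76 top 99.9 lat -21.9..13.5 | 80 top 96.4 lat -22.0..21.9 | 84 top 96.8 lat -22.0..22.0 | 88 top 96.9 lat -22.0..22.0 | 92 top 96.7 lat -20.3..21.8 |
```

Request:
{"name": "arm_command", "arguments": {
  "linear": [
    [-0.1, 0, 0],
    [-0.1, 0, 0],
    [-0.1, 0, 0],
    [-0.1, 0, 0],
    [-0.1, 0, 0],
    [0, 0, 0]
  ],
  "twist": [0, 0, 0, 0, 0, 0]
}}

```text
time: 19.25
eef_pos: [517.4, -4.9, 65.5]
orientation: [-3.141, 0.002, 0.095]
force: [-8.3, -0.4, 0.4]
finger_gap: 30.9
grasp_force: 41.5
```

```bash
python3 st.py; python3 look.py w9|head -1 | cut -c1-300
```

```text
19.25 {'eef_pos': [517.4, -4.9, 65.5], 'orientation': [-3.141, 0.002, 0.095], 'force': [-8.341, -0.35, 0.373], 'wrist_torque': [-0.082, 1.271, -0.016], 'finger_gap': 30.894}
20 top 101.4 lat -16.3..14.6 | 24 top 101.3 lat -16.6..14.8 | 28 top 101.3 lat -16.4..14.8 | 32 top 101.4 lat -16.3..14.6 | 36 top 101.4 lat -16.0..14.4 | 40 top 101.4 lat -16.5..14.7 | 44 top 101.4 lat -16.4..14.6 | 48 top 101.5 lat -16.1..14.4 | 52 top 101.5 lat -16.5..14.4 | 56 top 101.4 lat -16.
```

Request:
{"name": "arm_command", "arguments": {
  "linear": [
    [-0.1, 0, 0],
    [-0.1, 0, 0],
    [-0.1, 0, 0],
    [-0.1, 0, 0],
    [0, 0, 0]
  ],
  "twist": [0, 0, 0, 0, 0]
}}

```text
time: 19.8
eef_pos: [514.1, -5.2, 65.6]
orientation: [-3.141, 0.001, 0.095]
force: [-7.0, -0.4, -1.2]
finger_gap: 30.7
grasp_force: 41.3
```

```bash
python3 st.py
```

```text
19.8 {'eef_pos': [514.1, -5.2, 65.6], 'orientation': [-3.141, 0.001, 0.095], 'force': [-7.01, -0.43, -1.17], 'wrist_torque': [-0.0, 1.023, 0.032], 'finger_gap': 30.663}
```

Request:
{"name": "arm_command", "arguments": {
  "linear": [
    [-0.1, 0, 0],
    [-0.1, 0, 0],
    [-0.1, 0, 0],
    [-0.1, 0, 0],
    [-0.05, 0, 0],
    [0, 0, 0]
  ],
  "twist": [0, 0, 0, 0, 0, 0]
}}

```text
time: 20.4
eef_pos: [511.7, -5.4, 65.9]
orientation: [3.141, -0.004, 0.095]
force: [4.7, 0.4, -11.8]
finger_gap: 31.1
grasp_force: 40.5
```

```bash
python3 st.py; python3 look.py w9|head -1
```

```text
20.4 {'eef_pos': [511.7, -5.4, 65.9], 'orientation': [3.141, -0.004, 0.095], 'force': [4.691, 0.403, -11.844], 'wrist_torque': [0.248, -1.113, -0.092], 'finger_gap': 31.145}
20 top 101.7 lat -16.3..14.6 | 24 top 101.6 lat -16.5..14.9 | 28 top 101.7 lat -16.5..14.8 | 32 top 101.7 lat -16.2..14.6 | 36 top 101.8 lat -16.0..14.5 | 40 top 101.7 lat -16.4..14.7 | 44 top 101.7 lat -16.2..14.8 | 48 top 101.9 lat -16.2..14.6 | 52 top 101.6 lat -16.5..14.4 | 56 top 101.9 lat -16.4..14.7 | 60 top 101.6 lat -16.2..14.8 | 64 top 101.8 lat -16.6..14.7 | 68 top 101.7 lat -16.6..14.6 | 72 top 101.7 lat -16.1..14.7 | 76 top 100.0 lat -22.0..13.8 | 80 top 95.8 lat -21.9..9.1 | 84 top 95.7 lat -22.0..9.0 | 88 top 95.8 lat -22.0..8.6 | 92 top 96.7 lat -22.0..22.0 | 96 top 96.8 lat -22.0..21.9 | 100 top 96.7 lat -21.9..22.0 |
```

Request:
{"name": "arm_command", "arguments": {
  "linear": [
    [0.1, 0, 0.05],
    [0, 0, 0.05],
    [0, 0, 0.05],
    [0, 0, 0]
  ],
  "twist": [0, 0, 0, 0]
}}

```text
time: 20.85
eef_pos: [511.7, -5.6, 64.8]
orientation: [-3.141, -0.001, 0.095]
force: [-0.6, 0.9, -0.0]
finger_gap: 31.1
grasp_force: 41.6
```

```bash
python3 st.py; python3 look.py w9|head -1
```

```text
20.85 {'eef_pos': [511.7, -5.6, 64.8], 'orientation': [-3.141, -0.001, 0.095], 'force': [-0.618, 0.945, -0.018], 'wrist_torque': [0.334, -0.166, -0.14], 'finger_gap': 31.081}
20 top 100.6 lat -16.4..14.6 | 24 top 100.6 lat -16.5..14.4 | 28 top 100.6 lat -16.5..14.8 | 32 top 100.5 lat -16.3..14.7 | 36 top 100.6 lat -16.5..14.5 | 40 top 100.3 lat -16.5..14.3 | 44 top 100.4 lat -16.4..14.7 | 48 top 100.1 lat -16.2..14.6 | 52 top 100.2 lat -16.5..14.4 | 56 top 100.3 lat -16.5..14.4 | 60 top 100.0 lat -16.5..14.9 | 64 top 100.0 lat -16.8..14.7 | 68 top 100.1 lat -16.7..14.6 | 72 top 99.9 lat -16.2..14.2 | 76 top 98.9 lat -21.8..13.2 | 80 top 93.8 lat -21.8..9.1 | 84 top 93.8 lat -21.9..9.1 | 88 top 94.0 lat -21.9..8.7 | 92 top 96.7 lat -22.0..22.0 | 96 top 96.9 lat -22.0..22.0 | 100 top 96.9 lat -21.9..22.0 |
```

```bash
cat > fin.py <<'E'
from plant import bot
from h import *
d=bot.get_image("wrist");s=bot.read_state();t=s["eef_pos"];y=s["orientation"][2]
P,ok=wpts(d);Q=P[ok]-t;c,n=np.cos(y),np.sin(y);S=Q[:,0]*c+Q[:,1]*n;l=-Q[:,0]*n+Q[:,1]*c;Z=Q[:,2]+t[2]
k=(abs(l+.9)<4)&(Z>80);
for a in np.arange(72,96,.5):
    m=k&(abs(S-a)<.25)
    if m.any():print(a,round(np.median(Z[m]),1),m.sum(),end=" | ")
m=(Z>96)&(Z<98)&(S>84)&(abs(l)<60)&((abs(l+.9)>18));print("\nrail top inner edge s by lat:",[(b,np.percentile(S[m&(abs(l-b)<5)],[1,5]).round(1).tolist()) for b in (-35,-25,20,30,40,50) if (m&(abs(l-b)<5)).sum()>20])
E
python3 fin.py
```

```text
72.0 99.5 28 | 72.5 98.8 41 | 73.0 99.0 26 | 73.5 99.0 40 | 74.0 98.5 26 | 74.5 98.2 27 | 75.0 97.6 18 | 75.5 93.0 23 | 76.0 92.6 23 | 76.5 92.9 39 | 77.0 92.8 26 | 77.5 93.1 30 | 78.0 92.8 35 | 78.5 93.0 23 | 79.0 93.0 30 | 79.5 92.8 32 | 80.0 92.7 26 | 80.5 93.1 34 | 81.0 92.6 28 | 81.5 92.6 27 | 82.0 93.0 34 | 82.5 92.7 26 | 83.0 92.4 28 | 83.5 92.9 33 | 84.0 92.4 27 | 84.5 92.7 29 | 85.0 92.9 30 | 85.5 92.7 30 | 86.0 92.8 31 | 86.5 92.6 24 | 87.0 92.5 26 | 87.5 92.5 33 | 88.0 92.9 28 | 88.5 92.7 30 | 89.0 92.8 27 | 89.5 92.4 30 | 90.0 92.6 30 | 90.5 93.4 44 | 91.0 94.8 51 | 91.5 95.6 32 | 92.0 95.6 30 | 92.5 95.3 27 | 93.0 95.8 35 | 93.5 95.6 33 | 94.0 95.5 23 | 94.5 96.0 38 | 95.0 95.7 26 | 95.5 95.5 30 | 
rail top inner edge s by lat: [(-35, [89.3, 89.6]), (-25, [89.7, 90.0]), (20, [91.1, 92.1]), (30, [91.6, 92.0]), (40, [92.0, 92.4]), (50, [92.5, 93.1])]
```

The tube stands 15.6 mm off the far rail face (home is 16) and the hub has stopped on the near rail, so both ends are home. Release and lift.

Request:
{"name": "arm_command", "arguments": {
  "linear": [
    [0, 0, 0],
    [0, 0, 0],
    [0, 0, 0],
    [0, 0, 0],
    [0, 0, 0],
    [0, 0, 0]
  ],
  "twist": [0, 0, 0, 0, 0, 0],
  "hand": 4.8
}}

```text
time: 21.55
eef_pos: [511.0, -5.7, 64.2]
orientation: [3.142, 0.0, 0.095]
force: [-0.3, -0.6, -0.4]
finger_gap: 48.2
grasp_force: 0.0
```

```bash
python3 st.py; python3 fin.py
```

```text
21.55 {'eef_pos': [511.0, -5.7, 64.2], 'orientation': [3.142, 0.0, 0.095], 'force': [-0.327, -0.596, -0.431], 'wrist_torque': [0.01, -0.012, -0.002], 'finger_gap': 48.185}
72.0 99.3 27 | 72.5 98.7 45 | 73.0 99.1 23 | 73.5 99.0 45 | 74.0 98.8 25 | 74.5 99.0 37 | 75.0 98.1 32 | 75.5 97.8 24 | 76.0 93.8 6 | 76.5 92.7 37 | 77.0 92.8 22 | 77.5 93.2 36 | 78.0 92.6 29 | 78.5 92.9 24 | 79.0 93.3 33 | 79.5 92.6 29 | 80.0 93.3 28 | 80.5 93.0 30 | 81.0 92.7 29 | 81.5 92.5 29 | 82.0 92.8 33 | 82.5 92.7 27 | 83.0 93.0 27 | 83.5 93.0 35 | 84.0 92.6 27 | 84.5 93.2 30 | 85.0 92.7 25 | 85.5 92.5 33 | 86.0 92.8 26 | 86.5 92.5 29 | 87.0 92.3 33 | 87.5 93.0 32 | 88.0 92.8 23 | 88.5 92.6 30 | 89.0 92.5 26 | 89.5 92.6 34 | 90.0 92.5 25 | 90.5 92.7 31 | 91.0 92.8 36 | 91.5 94.3 60 | 92.0 95.4 32 | 92.5 95.6 32 | 93.0 95.8 29 | 93.5 95.6 29 | 94.0 95.6 31 | 94.5 95.8 34 | 95.0 95.5 28 | 95.5 95.6 29 | 
rail top inner edge s by lat: [(-35, [89.6, 90.3]), (-25, [90.5, 91.0]), (20, [92.0, 92.5]), (30, [92.3, 92.6]), (40, [92.5, 92.9]), (50, [93.0, 93.2])]
```

Released cleanly with no residual force. Lift straight up and look once more.

Request:
{"name": "arm_command", "arguments": {
  "linear": [
    [0, 0, -0.5],
    [0, 0, -1],
    [0, 0, -2],
    [0, 0, -3],
    [0, 0, -3],
    [0, 0, -3],
    [0, 0, -3],
    [0, 0, 0],
    [0, 0, 0]
  ],
  "twist": [0, 0, 0, 0, 0, 0, 0, 0, 0]
}}

```text
time: 22.5
eef_pos: [511.5, -5.7, 220.2]
orientation: [-3.14, -0.002, 0.095]
force: [-0.5, 0.1, 0.2]
finger_gap: 47.9
grasp_force: 0.0
```

Request:
{"name": "arm_command", "arguments": {
  "linear": [
    [-2, 0, -1],
    [-2, 0, -1],
    [-2, 0, -1],
    [0, 0, 0],
    [0, 0, 0]
  ],
  "twist": [0, 0, 0, 0, 0]
}}

```text
time: 23.0
eef_pos: [451.1, -11.3, 248.6]
orientation: [-3.141, 0.0, 0.095]
force: [1.0, 0.2, 0.4]
finger_gap: 47.6
grasp_force: 0.0
```

```bash
python3 st.py
python3 - <<'E'
from plant import bot
from h import *
d=bot.get_image("wrist");im=d["image"];np.savez("w10.npz",**d);P,ok=wpts(d);g=im.mean(2)
c,s=np.cos(.055),np.sin(.055);Q=P-[518,-5,0];X=Q[...,0]*c+Q[...,1]*s;Y=-Q[...,0]*s+Q[...,1]*c;Z=P[...,2]
k=ok&(abs(Y)<14)&(abs(X)<82)&(Z>60)
for a in range(-80,82,8):
    m=k&(abs(X-a)<2)
    if m.any():print(a,round(np.percentile(Z[m],95),1),end=" | ")
m=k&(Z>94);print("\nrange tube X",np.percentile(X[m],[.3,99.7]))
a=cv2.resize(im[60:300,200:440],None,fx=2.4,fy=2.4,interpolation=cv2.INTER_CUBIC);cv2.imwrite("pics/w10.png",a[:,:,::-1])
E
```

```text
23.0 {'eef_pos': [451.1, -11.3, 248.6], 'orientation': [-3.141, 0.0, 0.095], 'force': [1.035, 0.18, 0.419], 'wrist_torque': [-0.042, 0.019, 0.006], 'finger_gap': 47.551}
-80 100.9 | -72 101.4 | -64 101.5 | -56 344.4 | -48 350.5 | -40 101.0 | -32 101.2 | -24 100.9 | -16 100.7 | -8 100.8 | 0 100.5 | 8 100.5 | 16 100.3 | 24 100.1 | 32 100.4 | 40 100.1 | 48 99.6 | 56 99.8 | 64 99.7 | 72 94.1 | 80 93.5 | 
range tube X [-79.61064138  67.33815099]
```

View pics/w10.png

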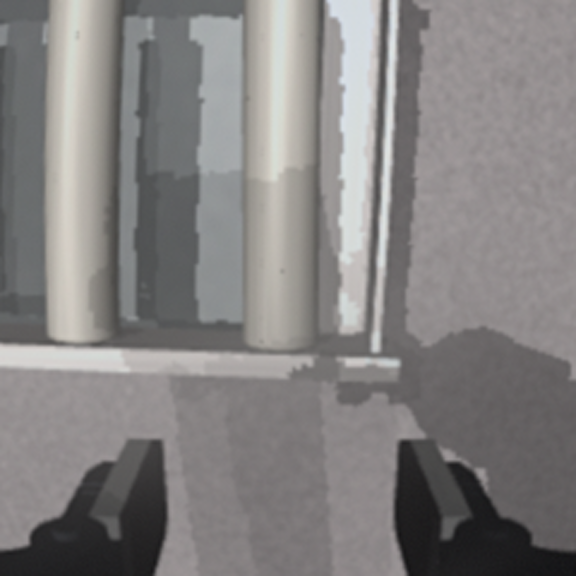

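The last picture shows the roller lying in the empty place, its near end at (282,348) against the near rail just like the idler at (82,340), and the fingers clear. Its height and length readings agree, so I'm handing in.

```bash
python3 -c "
from plant import bot
print(bot.close_job())"
```

```text
the job is handed in; nothing more can be done
None
```

The spare roller sits in the empty place with both ends home in the rail bores as far as I could measure, released and clear of the gripper; the job is handed in at about 23 s, with no verdict returned.

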